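Turn the home/away plate round on its pins

ROBOT

A 6-joint arm with a two-finger parallel gripper is mounted at the origin on the work surface. World frame = base frame: x ahead of the robot, y to its left, z up, the work surface at z = 0. Lengths are in mm, angles in rad, forces in N, time in s.
With the tool pointing down it reaches from about 300 to 875 mm from the base axis. Payload 6.4 kg.
Tool frame: the origin (TCP) lies midway between the tips of the shut fingers; the grasp point (between the pads) lies 19 mm behind it; z points along the fingers, y is the line along which they close (so a half turn about z gives the same grasp; the last joint's range is limited). The gripper opens to 88 mm and grips with 3 to 60 N. Pads are 18 mm wide; open, the fingers measure 123 mm over their backs; the gripper's body (75 mm by 187 mm) begins 45 mm behind the grasp point.
Start: joints at [-1.51, 0.181, 1.607, -0, 1.354, -0.206], TCP at [151.612, -554.667, 238.714] pointing down, gripper open.
Joint ranges: [-2.99, 2.99], [-0.89, 2.07], [0.3, 2.58], [-1.14, 4.28], [0, 2.63], [-3.12, 3.12]. Speed limits (rad/s): [2.57, 2.57, 3.01, 3.14, 3.14, 3.14].

INTERFACE

Orientations are given as a unit quaternion [w, x, y, z].
In Python, from bench import telemetry, eyes, ticket gives the robot as it stands. The module is installed in compiled form; this text tells all that it offers.
- The arm moves only by the tool step_arm, never from a script. Its argument "moves" is a list of rows, each a list of 7 numbers: the turn, a rotation vector about the tool's x, y, z in rad, then the shift along the tool's x, y, z in mm, then the gripper command: -1 is shut, 1 is fully open, values between are in proportion. A call has 1 to 5 rows; each row shifts and turns the commanded pose from where the row before left it, along the tool's axes as they then stand; what a row does not reach is not made up. A row lasts 1/10 s, in which the tool goes at most 50 mm and 8.59 degrees, less where a joint would pass 70% of its speed; a pose out of reach is approached as far as the arm can. A call is refused whole if a number of a shift passes 50 or a number of a turn 0.15, either way. A call with a gripper value outside its range is refused whole. The fingers move at their own pace and stop on an object; "squeeze" is the grip in N (left out, the last holds). Time passes only in rows, so rows that do not move let the fingers close. It gives the time, the measured TCP pose, the force, the opening and the grip force at its end, in the units of the state.
- telemetry.read_state(): the state, without advancing time (a new reading comes with each control period).
- eyes.capture(name): name is "scene" or "top" or "wrist"; returns a dict with "pixels" (400x640x3 uint8, red, green, blue), "K" (3x3 intrinsics, pixels), "cam_to_world" (4x4, takes a point from camera to world coordinates); the wrist camera has in their place "T_tool_cam" (4x4, takes a point from camera to tool coordinates, whose origin is the TCP and whose axes are the flange's). Camera axes: x right, y down, z forward; pixel columns grow to the right and rows downward; lengths in mm; the calibration is good to about 2 mm. A picture is of the moment at which its call begins: read the wrist's pose just before it. There is no depth.
- ticket.job_done(): hands the job in; it is judged then, once.
The state is a dict: "time": time; "q": joint angles; "qd": joint speeds; "effort": joint torques, N m; "tool_pos": TCP position; "orientation": TCP orientation; "wrist_force": force on the tool from outside, world axes, zero at the start; "wrist_torque": the same for the moment, N m; "grip_width": finger opening in mm; "finger_force": force on a finger pad.
Only numpy, scipy, OpenCV 4.12 (cv2) and the standard library are available. Lean on these libraries where they do the work, as an engineer would, in place of code of your own. Each camera call takes 0.05 s, during which the arm holds its last target. There are 200 camera calls.

TASK

Someone has just come home: lift the two-coloured home/away plate off the pins of its slate stand, turn it round so that its green face looks over the brass-edged front of the stand where the orange face looks now, and lower it (do not drop it) back onto the two pins until it sits fully home, upright and square. Let go of it, and leave the framed picture beside it standing where it is.

Things in the scene. Friction and masses are not known exactly. Their poses are not given: they have to be found in the camera images.
- plate_mid (a point): Centre of loose plate: two-coloured upright panel 14 thick, 130 wide, 95 high on a white foot 42 x 144 x 25 mm; point 60 mm above the underside, 60 below the top edge. x points out of its orange (bicycle) face, -x out of the green (house) face, y along the width, z up. Sockets through the foot at y = -52, +52 (26 mm wide, thick pin) and -18, +18 (16 mm, thin pin); fits either way round. 0.3 kg.
- stand: Fixed dark grey slate slab 120 x 190 (y) x 15 mm; origin: centre of its underside, below the middle of the seated plate; x to its brass-edged front, z up. Steel pins with cone tips rise 24 mm from its top at x = 0: thick (18 mm) at y = -52, thin (8 mm) at y = +18. Plate fully home: plate_mid is 75 mm above this origin, with about 4 mm of play each way; the cones lead it in.
- stand_front (a point): Middle of the brass strip along the front edge of the stand's top: 52 mm along x from the stand's origin, 15 mm above its underside. Axes as the stand's.
- picture_mid (a point): Centre of a loose bystander of like shape: wooden frame with a blue landscape on both sides, 120 mm wide, 116 mm high, on a wooden foot 70 x 130 mm; z up. It and the stand may be on either side of the robot's midline. Key bowl, keys, bicycle light and shoehorn, all under 50 mm high, lie around too, and a half-open drawer box, 110 mm high, stands far to the left.
Mind the look-alikes: they are no part of the job. Of the things like the part that bears plate_mid, leave any that is pink or purple; of the rest the larger one is meant.

How it is judged:
By the outcome, as a careful person would: the job done as asked, in the order asked, and still so for the second after the job is handed in, with the robot touching nothing.
It also fails if it takes over 42 s, if anything falls off the work surface, if the arm or the gripper's body presses on something with over 40 N, if the wrist force passes 120 N, or if a joint passes its speed limit or range.

## Working session

There is one attempt and no reset: what is moved stays moved. The work goes in short steps, Python scripts to look and compute and a tool call to move; the robot and the scene stay as the last step left them, time stands still between calls to the robot, and variables do not carry over. Pictures are saved under pics/ and viewed, at most 10 in all, crops included, and the job is handed in when it is done.

Besides the shell and the picture viewer there is one more tool, called after ">>>" as name(argument=value, ...), one argument or row to a line, values as JSON. step_arm: Moves the arm, as the interface text tells. Its arguments: {"type":"object","properties":{"moves":{"type":"array"},"squeeze":{"type":"number"}},"required":["moves"]}

```bash
mkdir -p pics; python3 - <<'E'
from bench import telemetry, eyes
import cv2, pickle
d={}
for n in("scene","top"):
    c=eyes.capture(n); d[n]=c; cv2.imwrite(f"pics/{n}0.png",c["pixels"][:,:,::-1])
    print(n,c["K"].tolist(),c["cam_to_world"].round(3).tolist())
pickle.dump(d,open("d0.pkl","wb"))
print(telemetry.read_state())
E
```

```text
scene [[363.56666190377143, 0.0, 314.45497508664755], [0.0, 363.56666190377143, 197.683520312959], [0.0, 0.0, 1.0]] [[-0.707, 0.58, -0.405, 804.602], [0.707, 0.586, -0.395, 214.663], [0.008, -0.566, -0.825, 678.523], [0.0, 0.0, 0.0, 1.0]]
top [[365.1112708960114, 0.0, 313.1292761003503], [0.0, 365.1112708960114, 197.39690327951993], [0.0, 0.0, 1.0]] [[0.012, -0.996, 0.09, 440.475], [-1.0, -0.009, 0.027, -94.017], [-0.026, -0.09, -0.996, 962.099], [0.0, 0.0, 0.0, 1.0]]
{'time': 0.1, 'q': array([-1.51032710e+00,  1.81413174e-01,  1.60787128e+00,  1.96018978e-05,
        1.35381025e+00, -2.06317237e-01]), 'qd': array([-0.00053495, -0.00168976, -0.00213525,  0.00143851, -0.00026257,
       -0.00155425]), 'effort': array([ 3.90932373e-04, -4.34823525e+01, -3.42692935e+01,  7.03875208e-02,
        3.40534514e-02, -3.71986005e-05]), 'tool_pos': array([ 151.5734675 , -554.18096836,  237.94811349]), 'orientation': array([-7.48330798e-04,  9.91116310e-01,  1.32995851e-01,  6.42632600e-05]), 'wrist_force': array([ 0.05469183,  0.20946061, -0.39053717]), 'wrist_torque': array([0.02735774, 0.00817743, 0.0088989 ]), 'finger_force': 0.0, 'grip_width': 88.17258040046629}
```

View pics/scene0.png

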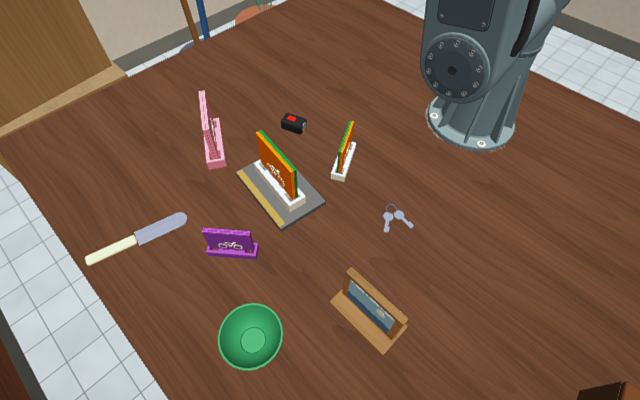

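View pics/top0.png

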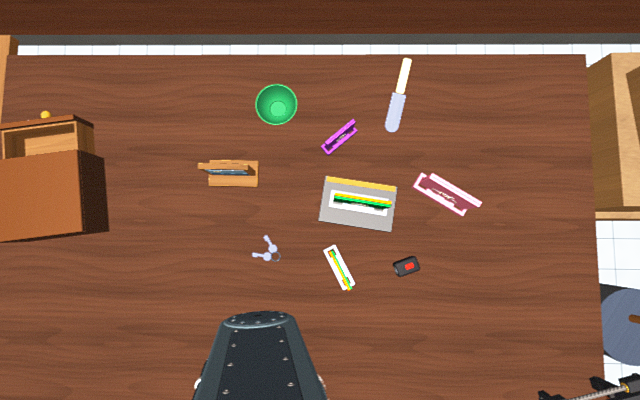

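The scene view has the stand at about (281,190) with the orange face toward the brass edge. The top view has the stand at about (358,203), its brass front pointing away from the robot. The look-alikes are a small white-footed plate, a pink one and a purple one. Next I'll enlarge crops of both views.

```bash
python3 - <<'E'
import cv2, numpy as np
a=cv2.imread("pics/scene0.png")[120:240,225:335]; b=cv2.imread("pics/top0.png")[165:245,305:410]
A=cv2.resize(a,None,fx=3.6,fy=3.6,interpolation=cv2.INTER_CUBIC);B=cv2.resize(b,None,fx=3.6,fy=3.6,interpolation=cv2.INTER_CUBIC)
def grid(I,x0,y0):
    for x in range(-(-x0//10)*10,x0+int(I.shape[1]/3.6),10):
        cv2.putText(I,str(x),(int((x-x0)*3.6),8),0,.3,(255,255,255)); cv2.line(I,(int((x-x0+.5)*3.6),10),(int((x-x0+.5)*3.6),14),(255,255,255))
    for y in range(-(-y0//10)*10,y0+int(I.shape[0]/3.6),10):
        cv2.putText(I,str(y)+"-",(0,int((y-y0+.5)*3.6)+3),0,.3,(255,255,255))
grid(A,225,120);grid(B,305,165)
H=max(A.shape[0],B.shape[0]); C=np.zeros((H,A.shape[1]+B.shape[1],3),np.uint8)
C[:A.shape[0],:A.shape[1]]=A; C[:B.shape[0],A.shape[1]:]=B
cv2.imwrite("pics/crop0.png",C); print(C.shape)
E
```

```text
(432, 774, 3)
```

View pics/crop0.png

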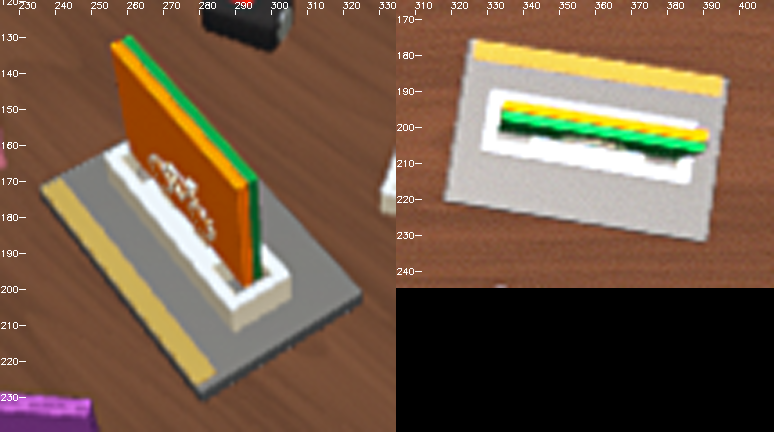

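The crop shows the plate's top-edge ends (colour boundary) at about scene (258,131.4) and (295,170.3), and top (391.4,204.2) and (334.2,195.8). The stand's top corners read clearly too. I'll triangulate these.

```bash
cat > h.py <<'E'
import numpy as np, pickle
def ray(c,p,T=None):
    T=c["cam_to_world"] if T is None else T
    d=T[:3,:3]@np.linalg.solve(c["K"],[p[0],p[1],1.]); return T[:3,3],d/np.linalg.norm(d)
def tri(rs):
    A=sum(np.eye(3)-np.outer(d,d) for o,d in rs); b=sum((np.eye(3)-np.outer(d,d))@o for o,d in rs)
    X=np.linalg.solve(A,b); return X,max(np.linalg.norm(np.cross(X-o,d)) for o,d in rs)
def onz(r,z): o,d=r; return o+d*(z-o[2])/d[2]
E
python3 - <<'E'
from h import *
D=pickle.load(open("d0.pkl","rb"));S,T=D["scene"],D["top"]
P={"plate-y":((258,131.4),(391.4,204.2)),"plate+y":((295.1,170.3),(334.2,195.8)),
"front-y":((236.1,171.9),(396.7,186.7)),"front+y":((281.1,228.3),(326.1,176.1)),"back+y":((325.3,200.6),(318.9,220.6))}
R={}
for k,(s,t) in P.items():
    X,e=tri([ray(S,s),ray(T,t)]); R[k]=X; print(k,X.round(1),round(e,1))
pm=(R["plate-y"]+R["plate+y"])/2; v=R["plate+y"]-R["plate-y"]
print("plate top mid",pm.round(1),np.linalg.norm(v),"yaw y-axis minus90 deg",np.degrees(np.arctan2(-v[0],v[1])))
C=[onz(ray(T,p),15) for p in((326.1,176.1),(396.7,186.7),(391.1,231.7),(318.9,220.6))]
print("stand c",np.mean(C,0).round(1)); 
for i in range(4): e=C[i-1]-C[i]; print(np.linalg.norm(e).round(1),np.degrees(np.arctan2(e[1],e[0])).round(1))
# picture: top/scene rough
print("pict",onz(ray(T,(230,170)),100).round())
E
```

```text
plate-y [ 501.5 -249.1  131.2] 0.6
plate+y [ 518.9 -118.8  132.9] 1.2
front-y [ 556.1 -285.4   11.7] 0.7
front+y [ 582.4 -100.9    9.7] 1.3
back+y [465.7 -83.5  10.5] 0.8
plate top mid [ 510.2 -183.9  132. ] 131.44746829196603 yaw y-axis minus90 deg -7.600481924897234
stand c [ 511.1 -185.3   15. ]
117.8 171.4
185.4 81.8
117.5 -7.5
187.6 -98.1
pict [583. 130. 100.]
```

```bash
cat >> h.py <<'E'
from scipy.spatial.transform import Rotation as Ro
def down(yaw): # tool y axis at world angle yaw (deg), z down
    y=np.array([np.cos(np.radians(yaw)),np.sin(np.radians(yaw)),0]); z=np.array([0,0,-1.]); return Ro.from_matrix(np.c_[np.cross(y,z),y,z])
def state():
    from bench import telemetry
    s=telemetry.read_state(); return s,np.array(s["tool_pos"]),Ro.from_quat(np.roll(s["orientation"],-1))
def plan(pt,Rt,n,g,ps=None,Rs=None):
    if ps is None: s,ps,Rs=state()
    w=(Rs.inv()*Rt).as_rotvec()/n; p,R=ps.copy(),Rs
    for i in range(n):
        d=R.inv().apply((np.array(pt)-p)/(n-i)); row=[*w.round(3),*d.round(0)]; print([float(v) for v in row]+[g])
        p=p+R.apply(row[3:]); R=R*Ro.from_rotvec(row[:3])
    print("end",p.round(1),(R.inv()*Rt).magnitude())
E
python3 -c "
from h import *
plan([510,-184,215],down(-7.7),15,1)"
```

```text
[-0.0, -0.0, -0.078, 30.0, -18.0, 2.0, 1]
[-0.0, -0.0, -0.078, 31.0, -15.0, 2.0, 1]
[-0.0, -0.0, -0.078, 32.0, -13.0, 1.0, 1]
[-0.0, -0.0, -0.078, 33.0, -10.0, 2.0, 1]
[-0.0, -0.0, -0.078, 33.0, -8.0, 1.0, 1]
[-0.0, -0.0, -0.078, 34.0, -5.0, 2.0, 1]
[-0.0, -0.0, -0.078, 34.0, -2.0, 1.0, 1]
[-0.0, -0.0, -0.078, 34.0, 0.0, 2.0, 1]
[-0.0, -0.0, -0.078, 34.0, 3.0, 1.0, 1]
[-0.0, -0.0, -0.078, 34.0, 6.0, 2.0, 1]
[-0.0, -0.0, -0.078, 33.0, 8.0, 1.0, 1]
[-0.0, -0.0, -0.078, 33.0, 11.0, 2.0, 1]
[-0.0, -0.0, -0.078, 32.0, 14.0, 1.0, 1]
[-0.0, -0.0, -0.078, 30.0, 16.0, 2.0, 1]
[-0.0, -0.0, -0.078, 29.0, 18.0, 1.0, 1]
end [ 509.9 -183.9  215.5] 0.0015485733354782614
```

>>> step_arm(
  moves=[
    [0, 0, -0.078, 30, -18, 2, 1],
    [0, 0, -0.078, 31, -15, 2, 1],
    [0, 0, -0.078, 32, -13, 1, 1],
    [0, 0, -0.078, 33, -10, 2, 1],
    [0, 0, -0.078, 33, -8, 1, 1],
  ],
)

```text
time: 0.6
tool_pos: [271.9, -429.0, 230.2]
orientation: [-0.0, 0.946, 0.324, 0.0]
wrist_force: [0.2, 0.5, 0.3]
grip_width: 87.8
finger_force: 0.0
```

>>> step_arm(
  moves=[
    [0, 0, -0.078, 34, -5, 2, 1],
    [0, 0, -0.078, 34, -2, 1, 1],
    [0, 0, -0.078, 34, 0, 2, 1],
    [0, 0, -0.078, 34, 3, 1, 1],
    [0, 0, -0.078, 34, 6, 2, 1],
  ],
)

```text
time: 1.1
tool_pos: [390.9, -306.3, 222.5]
orientation: [-0.0, 0.865, 0.501, -0.0]
wrist_force: [0.7, -0.0, -0.1]
grip_width: 88.2
finger_force: 0.0
```

>>> step_arm(
  moves=[
    [0, 0, -0.078, 33, 8, 1, 1],
    [0, 0, -0.078, 33, 11, 2, 1],
    [0, 0, -0.078, 32, 14, 1, 1],
    [0, 0, -0.078, 30, 16, 2, 1],
    [0, 0, -0.078, 29, 18, 1, 1],
  ],
)

```text
time: 1.6
tool_pos: [510.6, -183.1, 215.2]
orientation: [-0.0, 0.752, 0.659, -0.0]
wrist_force: [0.8, -0.4, 0.3]
grip_width: 88.1
finger_force: 0.0
```

>>> step_arm(
  moves=[
    [0, 0, 0, 0, 0, 0, 1],
    [0, 0, 0, 0, 0, 0, 1],
  ],
)

```text
time: 1.8
tool_pos: [509.8, -183.8, 215.2]
orientation: [-0.001, 0.753, 0.659, -0.0]
wrist_force: [-0.4, 0.8, -1.1]
grip_width: 87.8
finger_force: 0.0
```

```bash
python3 - <<'E'
from h import *
from bench import eyes
import cv2
s,p,R=state(); c=eyes.capture("wrist"); c["p"]=p;c["R"]=R.as_matrix(); pickle.dump(c,open("w1.pkl","wb"))
cv2.imwrite("pics/w1.png",c["pixels"][:,:,::-1]); print(s["time"],p,s["q"].round(3),R.as_matrix().round(3).tolist()); print(c["K"].round(1).tolist(),c["T_tool_cam"].round(3).tolist())
E
```

```text
1.8 [ 509.82403608 -183.83779847  215.16710863] [-0.565  0.131  1.714 -0.     1.299 -0.432] [[0.133, 0.991, -0.001], [0.991, -0.133, 0.0], [0.0, -0.001, -1.0]]
[[360.6, 0.0, 318.9], [0.0, 360.6, 200.7], [0.0, 0.0, 1.0]] [[-0.0, -0.965, -0.264, 68.354], [1.0, -0.0, -0.0, -0.098], [0.0, -0.264, 0.965, -144.327], [0.0, 0.0, 0.0, 1.0]]
```

View pics/w1.png

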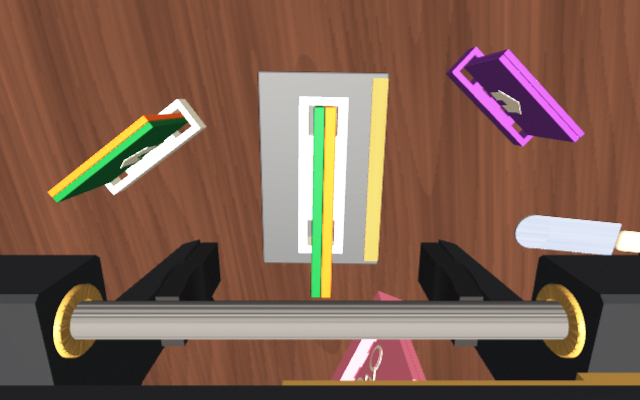

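The wrist view shows the plate's top colour boundary running from (325,107) to (322,297). The small white plate is to the left, purple to the upper right, and pink below. Everything near the grasp is clear.

```bash
python3 - <<'E'
from h import *
c=pickle.load(open("w1.pkl","rb")); W=np.eye(4);W[:3,:3]=c["R"];W[:3,3]=c["p"]; T=W@c["T_tool_cam"]
D=pickle.load(open("d0.pkl","rb"))
w={"+y":(325,107),"-y":(322,297)}; t={"+y":(334.2,195.8),"-y":(391.4,204.2)}
for k in w:
    print(k,onz(ray(c,w[k],T),134).round(1), [v.round(1) if hasattr(v,'round') else v for v in tri([ray(c,w[k],T),ray(D["top"],t[k])])])
a,b=[onz(ray(c,w[k],T),134) for k in w]; v=a-b; print(((a+b)/2).round(1),np.linalg.norm(v),np.degrees(np.arctan2(-v[0],v[1])))
for k,px in {"f+y":(388,73),"f-y":(378,263),"b+y":(259,72),"b-y":(265,263)}.items(): print(k,onz(ray(c,px,T),15).round(1))
C=[onz(ray(c,px,T),15) for px in((388,73),(378,263),(259,72),(265,263))]; print(np.mean(C,0).round(1))
E
```

```text
+y [ 521.9 -119.4  134. ] [array([ 522.2, -120.1,  107.7]), np.float64(0.4)]
-y [ 503.3 -246.6  134. ] [array([ 502.6, -250.4,  127.3]), np.float64(0.3)]
[ 512.6 -183.   134. ] 128.63151375359814 -8.30718370074113
f+y [583.7 -99.2  15. ]
f-y [ 557.9 -284.    15. ]
b+y [468.4 -82.8  15. ]
b-y [ 441.5 -268.5   15. ]
[ 512.9 -183.6   15. ]
```

>>> step_arm(
  moves=[
    [0, 0, 0.007, 0, 2, 30, 1],
    [0, 0, 0, 0, 0, 30, 1],
    [0, 0, 0, 0, 0, 30, 1],
    [0, 0, 0, 0, 0, 25, 1],
    [0, 0, 0, 0, 0, 15, 1],
  ],
  squeeze=30,
)

```text
time: 2.35
tool_pos: [510.1, -185.2, 83.6]
orientation: [-0.001, 0.756, 0.655, -0.001]
wrist_force: [-0.2, 0.9, 0.4]
grip_width: 87.8
finger_force: 0.0
```

>>> step_arm(
  moves=[
    [0, 0, 0, 0, 0, 0, 0],
    [0, 0, 0, 0, 0, 0, -0.4],
    [0, 0, 0, 0, 0, 0, -0.7],
    [0, 0, 0, 0, 0, 0, -1],
    [0, 0, 0, 0, 0, 0, -1],
  ],
)

```text
time: 2.85
tool_pos: [512.6, -185.0, 86.8]
orientation: [0.001, 0.755, 0.656, 0.0]
wrist_force: [-0.4, -0.8, 0.4]
grip_width: 50.1
finger_force: 0.0
```

>>> step_arm(
  moves=[
    [0, 0, 0, 0, 0, 0, -1],
    [0, 0, 0, 0, 0, 0, -1],
    [0, 0, 0, 0, 0, 0, -1],
    [0, 0, 0, 0, 0, 0, -1],
    [0, 0, 0, 0, 0, 0, -1],
  ],
)

```text
time: 3.35
tool_pos: [512.0, -184.7, 85.7]
orientation: [-0.0, 0.755, 0.656, -0.0]
wrist_force: [0.8, 0.1, -0.1]
grip_width: 13.9
finger_force: 30.0
```

>>> step_arm(
  moves=[
    [0, 0, 0, 0, 0, -5, -1],
    [0, 0, 0, 0, 0, -8, -1],
    [0, 0, 0, 0, 0, -10, -1],
    [0, 0, 0, 0, 0, -15, -1],
    [0, 0, 0, 0, 0, -20, -1],
  ],
)

```text
time: 3.85
tool_pos: [511.6, -184.5, 144.7]
orientation: [-0.0, 0.755, 0.656, -0.0]
wrist_force: [0.6, -0.3, -2.1]
grip_width: 13.6
finger_force: 30.0
```

>>> step_arm(
  moves=[
    [0, 0, 0, 0, 0, -20, -1],
    [0, 0, 0, 0, 0, -20, -1],
    [0, 0, 0, 0, 0, -12, -1],
    [0, 0, 0, 0, 0, 0, -1],
    [0, 0, 0, 0, 0, 0, -1],
  ],
)

```text
time: 4.35
tool_pos: [511.8, -184.6, 195.7]
orientation: [0.0, 0.755, 0.656, 0.0]
wrist_force: [-0.2, -0.5, -2.9]
grip_width: 14.0
finger_force: 30.0
```

```bash
python3 - <<'E'
from h import *
from bench import eyes
import cv2
s,p,R=state(); print(s["time"],p,s["q"].round(3),s["wrist_force"],s["wrist_torque"],s["grip_width"])
c=eyes.capture("scene"); t=eyes.capture("wrist"); t["p"]=p;t["R"]=R.as_matrix(); pickle.dump((c,t),open("l1.pkl","wb"))
a=cv2.resize(c["pixels"][60:240,200:360],None,fx=2.2,fy=2.2,interpolation=2);b=cv2.resize(t["pixels"],None,fx=.65,fy=.65)
C=np.zeros((max(len(a),len(b)),a.shape[1]+b.shape[1],3),np.uint8);C[:len(a),:a.shape[1]]=a;C[:len(b),a.shape[1]:]=b
cv2.imwrite("pics/l1.png",C[:,:,::-1])
E
```

```text
4.35 [ 511.81720076 -184.62662115  195.671732  ] [-0.564  0.155  1.727 -0.     1.259 -0.423] [-0.17601453 -0.49558756 -2.8556633 ] [-0.01771919 -0.0603596   0.02086068] 13.96559883721737
```

View pics/l1.png

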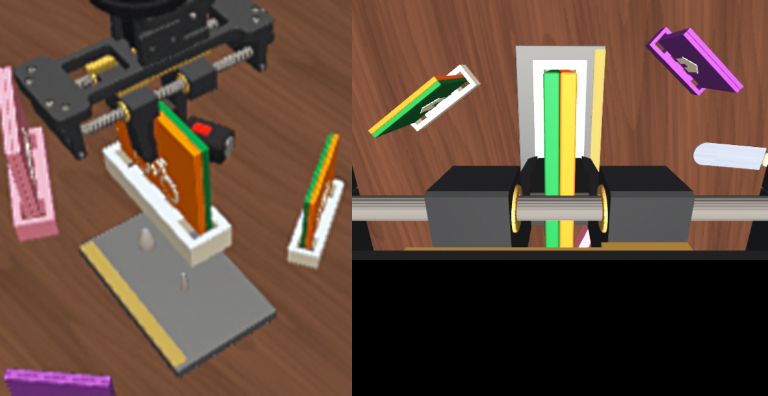

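The plate is held level and clear. In the crop the thick pin's tip is at about (147,228) and the thin pin's tip at about (184,271). I'll check these against the stand centre, and check where the plate sits in the grip.

```bash
python3 - <<'E'
from h import *
c,t=pickle.load(open("l1.pkl","rb"))
a,b=[onz(ray(c,(200+(x-1)/2.2,60+(y-1)/2.2)),39) for x,y in((147,228),(184,271))]
v=b-a; L=np.linalg.norm(v); print(a.round(1),b.round(1),L,np.degrees(np.arctan2(-v[0],v[1])),"centre",(a+v*52/70).round(1))
im=t["pixels"].astype(int)
r=ray(t,(560/.65-352/.65,71/.65),t["T_tool_cam"]); print("far end in tool",onz(r,-49.3).round(1))
c1=pickle.load(open("w1.pkl","rb"))
for px in((325,107),(322,297)): print(onz(ray(c1,px,c1["T_tool_cam"]),215.2-134.5).round(1))
E
```

```text
[ 501.1 -236.1   39. ] [ 511.3 -168.    39. ] 68.84313595583635 -8.481626943772818 centre [ 508.7 -185.5   39. ]
far end in tool [ 66.6   0.2 -49.3]
[65.5  3.5 80.7]
[-62.9   2.   80.7]
```

>>> step_arm(
  moves=[
    [0, 0, 0.08, 0, 0, -2, -1],
    [0, 0, 0.13, 0, 0, -2, -1],
    [0, 0, 0.145, 0, 0, 0, -1],
    [0, 0, 0.145, 0, 0, 0, -1],
    [0, 0, 0.145, 0, 0, 0, -1],
  ],
)

```text
time: 4.95
tool_pos: [511.3, -184.3, 198.3]
orientation: [-0.001, 0.925, 0.38, -0.001]
wrist_force: [-0.0, -0.3, -2.3]
grip_width: 13.8
finger_force: 30.0
```

>>> step_arm(
  moves=[
    [0, 0, 0.145, 0, 0, 0, -1],
    [0, 0, 0.145, 0, 0, 0, -1],
    [0, 0, 0.145, 0, 0, 0, -1],
    [0, 0, 0.145, 0, 0, 0, -1],
    [0, 0, 0.145, 0, 0, 0, -1],
  ],
)

```text
time: 5.45
tool_pos: [511.3, -184.3, 198.3]
orientation: [-0.001, 1.0, 0.027, -0.001]
wrist_force: [-0.0, 0.2, -2.5]
grip_width: 13.8
finger_force: 30.0
```

>>> step_arm(
  moves=[
    [0, 0, 0.145, 0, 0, 0, -1],
    [0, 0, 0.145, 0, 0, 0, -1],
    [0, 0, 0.145, 0, 0, 0, -1],
    [0, 0, 0.145, 0, 0, 0, -1],
    [0, 0, 0.145, 0, 0, 0, -1],
  ],
)

```text
time: 5.95
tool_pos: [511.3, -184.4, 198.3]
orientation: [-0.0, 0.944, -0.329, -0.001]
wrist_force: [0.8, -0.2, -2.1]
grip_width: 13.4
finger_force: 30.0
```

>>> step_arm(
  moves=[
    [0, 0, 0.145, 0, 0, 0, -1],
    [0, 0, 0.145, 0, 0, 0, -1],
    [0, 0, 0.145, 0, 0, 0, -1],
    [0, 0, 0.145, 0, 0, 0, -1],
    [0, 0, 0.145, 0, 0, 0, -1],
  ],
)

```text
time: 6.45
tool_pos: [511.3, -184.3, 198.3]
orientation: [0.0, 0.766, -0.643, -0.001]
wrist_force: [0.6, 0.1, -2.2]
grip_width: 13.8
finger_force: 30.0
```

>>> step_arm(
  moves=[
    [0, 0, 0.145, 0, 0, 0, -1],
    [0, 0, 0.12, 0, 0, 0, -1],
    [0, 0, 0.057, 0, 0, 0, -1],
    [0, 0, 0, 0, 0, 0, -1],
    [0, 0, 0, 0, 0, 0, -1],
  ],
)

```text
time: 6.95
tool_pos: [511.6, -184.4, 198.8]
orientation: [-0.0, -0.656, 0.755, 0.001]
wrist_force: [-0.5, 0.5, -2.6]
grip_width: 13.5
finger_force: 30.0
```

```bash
python3 - <<'E'
from h import *
from bench import eyes
import cv2
s,p,R=state(); print(s["time"],p,s["q"].round(3),R.as_matrix().round(4).tolist(),s["wrist_force"],s["grip_width"])
plan([511.3,-183.5,p[2]],down(172.0),1,-1)
c=eyes.capture("scene"); t=eyes.capture("wrist"); t["p"]=p;t["R"]=R.as_matrix(); pickle.dump((c,t),open("l2.pkl","wb"))
a=cv2.resize(c["pixels"][60:240,200:360],None,fx=2.2,fy=2.2,interpolation=2);b=cv2.resize(t["pixels"],None,fx=.65,fy=.65)
C=np.zeros((max(len(a),len(b)),a.shape[1]+b.shape[1],3),np.uint8);C[:len(a),:a.shape[1]]=a;C[:len(b),a.shape[1]:]=b
cv2.imwrite("pics/l2.png",C[:,:,::-1])
E
```

```text
6.95 [ 511.56198465 -184.44536615  198.83939205] [-0.564  0.152  1.724  0.     1.267  2.717] [[-0.1393, -0.9903, -0.0013], [-0.9903, 0.1393, 0.0009], [-0.0007, 0.0015, -1.0]] [-0.5073024   0.46836003 -2.57796206] 13.53815723001861
[0.001, 0.001, -0.0, -1.0, 0.0, 0.0, -1]
end [ 511.7 -183.5  198.8] 0.0005532319982152479
```

View pics/l2.png

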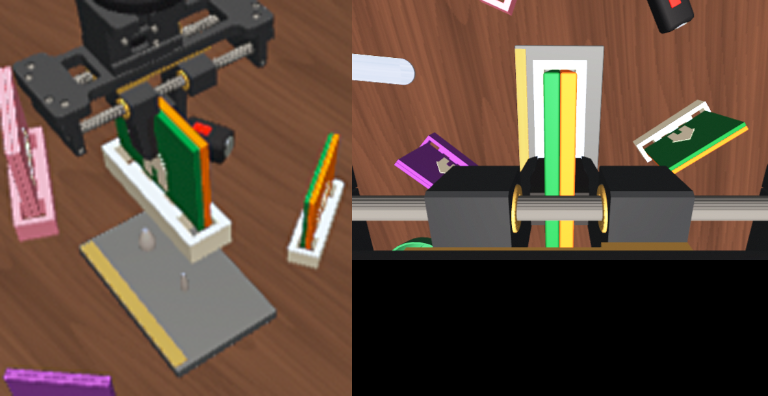

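The green face now looks over the brass front. I'll make the 1 mm correction and lower to just above the pins, then go slowly while watching the force.

>>> step_arm(
  moves=[
    [0, 0, 0, -1, 0, 10, -1],
    [0, 0, 0, 0, 0, 20, -1],
    [0, 0, 0, 0, 0, 20, -1],
    [0, 0, 0, 0, 0, 20, -1],
    [0, 0, 0, 0, 0, 10, -1],
  ],
)

```text
time: 7.55
tool_pos: [510.8, -182.8, 117.2]
orientation: [-0.0, -0.656, 0.755, 0.002]
wrist_force: [0.3, 0.7, -2.2]
grip_width: 13.7
finger_force: 30.0
```

>>> step_arm(
  moves=[
    [0, 0, 0, 0, 0, 3, -1],
    [0, 0, 0, 0, 0, 3, -1],
    [0, 0, 0, 0, 0, 3, -1],
    [0, 0, 0, 0, 0, 3, -1],
    [0, 0, 0, 0, 0, 2, -1],
  ],
)

```text
time: 8.05
tool_pos: [512.4, -183.9, 106.0]
orientation: [0.0, -0.655, 0.755, -0.0]
wrist_force: [-0.2, -0.4, -2.2]
grip_width: 13.8
finger_force: 30.0
```

Now below the tip height with no force, so I'll carry on.

>>> step_arm(
  moves=[
    [0, 0, 0, 0, 0, 2, -1],
    [0, 0, 0, 0, 0, 2, -1],
    [0, 0, 0, 0, 0, 2, -1],
    [0, 0, 0, 0, 0, 2, -1],
    [0, 0, 0, 0, 0, 0, -1],
  ],
)

```text
time: 8.55
tool_pos: [511.9, -183.6, 97.4]
orientation: [-0.0, -0.655, 0.755, 0.0]
wrist_force: [0.2, -0.4, -1.6]
grip_width: 13.6
finger_force: 30.0
```

>>> step_arm(
  moves=[
    [0, 0, 0, 0, 0, 2, -1],
    [0, 0, 0, 0, 0, 2, -1],
    [0, 0, 0, 0, 0, 2, -1],
    [0, 0, 0, 0, 0, 1, -1],
    [0, 0, 0, 0, 0, 0, -1],
  ],
)

```text
time: 9.05
tool_pos: [512.0, -183.6, 90.5]
orientation: [-0.0, -0.655, 0.755, 0.0]
wrist_force: [-0.2, -0.3, -2.8]
grip_width: 14.1
finger_force: 30.0
```

>>> step_arm(
  moves=[
    [0, 0, 0, 0, 0, 1, -1],
    [0, 0, 0, 0, 0, 1, -1],
    [0, 0, 0, 0, 0, 1, -1],
    [0, 0, 0, 0, 0, 1, -1],
    [0, 0, 0, 0, 0, 0, -1],
  ],
)

```text
time: 9.55
tool_pos: [512.0, -183.6, 86.5]
orientation: [-0.0, -0.655, 0.755, 0.0]
wrist_force: [-0.4, 1.3, -1.9]
grip_width: 13.9
finger_force: 30.0
```

>>> step_arm(
  moves=[
    [0, 0, 0, 0, 0, 0.5, -1],
    [0, 0, 0, 0, 0, 0.5, -1],
    [0, 0, 0, 0, 0, 0, -1],
  ],
)

```text
time: 9.85
tool_pos: [512.1, -183.7, 85.7]
orientation: [0.0, -0.655, 0.755, -0.0]
wrist_force: [-0.4, 0.6, -2.5]
grip_width: 13.8
finger_force: 30.0
```

```bash
python3 -c "
from h import *
s,p,R=state();print(p,s['wrist_force'],s['wrist_torque'])"
```

```text
[ 512.14117716 -183.7409892    85.7213525 ] [-0.35640893  0.64053215 -2.48844295] [ 0.08453459 -0.02997254 -0.02746232]
```

>>> step_arm(
  moves=[
    [0, 0, 0, 0, 0, 0.5, -1],
    [0, 0, 0, 0, 0, 0, -1],
  ],
)

```text
time: 10.05
tool_pos: [512.2, -183.7, 85.7]
orientation: [-0.0, -0.655, 0.755, -0.0]
wrist_force: [-1.8, 1.5, 3.4]
grip_width: 13.8
finger_force: 30.0
```

>>> step_arm(
  moves=[
    [0, 0, 0, 0, 0, 0.5, -1],
    [0, 0, 0, 0, 0, 0, -1],
  ],
)

```text
time: 10.25
tool_pos: [512.2, -183.8, 85.7]
orientation: [-0.0, -0.655, 0.755, -0.0]
wrist_force: [-3.8, 2.2, 7.8]
grip_width: 13.7
finger_force: 30.0
```

It touched at the same height as the original grasp (85.7 mm), so the plate is seated. I'll release it gently and withdraw.

>>> step_arm(
  moves=[
    [0, 0, 0, 0, 0, -0.5, -1],
    [0, 0, 0, 0, 0, 0, -1],
    [0, 0, 0, 0, 0, 0, -0.5],
    [0, 0, 0, 0, 0, 0, 0],
    [0, 0, 0, 0, 0, 0, 1],
  ],
  squeeze=5,
)

```text
time: 10.75
tool_pos: [512.1, -183.7, 85.0]
orientation: [-0.0, -0.655, 0.755, 0.0]
wrist_force: [-0.7, 0.1, -0.0]
grip_width: 35.8
finger_force: 0.0
```

>>> step_arm(
  moves=[
    [0, 0, 0, 0, 0, 0, 1],
    [0, 0, 0, 0, 0, 0, 1],
    [0, 0, 0, 0, 0, 0, 1],
    [0, 0, 0, 0, 0, 0, 1],
    [0, 0, 0, 0, 0, 0, 1],
  ],
)

```text
time: 11.25
tool_pos: [512.1, -183.7, 85.2]
orientation: [-0.0, -0.655, 0.755, 0.0]
wrist_force: [-0.3, -0.5, -0.2]
grip_width: 75.9
finger_force: 0.0
```

>>> step_arm(
  moves=[
    [0, 0, 0, 0, 0, -15, 1],
    [0, 0, 0, 0, 0, -25, 1],
    [0, 0, 0, 0, 0, -35, 1],
    [0, 0, 0, 0, 0, -35, 1],
    [0, 0, 0, 0, 0, -35, 1],
  ],
)

```text
time: 11.75
tool_pos: [512.0, -183.6, 232.9]
orientation: [0.0, -0.655, 0.755, -0.0]
wrist_force: [0.1, -0.1, 0.0]
grip_width: 88.4
finger_force: 0.0
```

>>> step_arm(
  moves=[
    [0, 0, 0, 40, 0, 0, 1],
    [0, 0, 0, 40, 0, 0, 1],
    [0, 0, 0, 30, 0, 0, 1],
    [0, 0, 0, 0, 0, 0, 1],
    [0, 0, 0, 0, 0, 0, 1],
  ],
)

```text
time: 12.25
tool_pos: [496.4, -292.9, 231.0]
orientation: [0.0, -0.655, 0.756, -0.0]
wrist_force: [0.5, 0.4, -0.3]
grip_width: 88.4
finger_force: 0.0
```

```bash
python3 - <<'E'
from h import *
from bench import eyes
import cv2
s,p,R=state(); print(s["time"],p,s["wrist_force"],s["grip_width"])
c=eyes.capture("scene"); t=eyes.capture("top"); pickle.dump((c,t),open("l3.pkl","wb"))
a=cv2.resize(c["pixels"][120:240,225:335],None,fx=3.6,fy=3.6,interpolation=2);b=cv2.resize(t["pixels"][140:260,195:410],None,fx=1.8,fy=1.8,interpolation=2)
C=np.zeros((432,a.shape[1]+b.shape[1],3),np.uint8);C[:len(a),:a.shape[1]]=a;C[:len(b),a.shape[1]:]=b
cv2.imwrite("pics/l3.png",C[:,:,::-1])
E
```

```text
12.25 [ 496.41156789 -292.91506117  230.96815207] [ 0.50974834  0.36432155 -0.2551504 ] 88.39744750024595
```

View pics/l3.png

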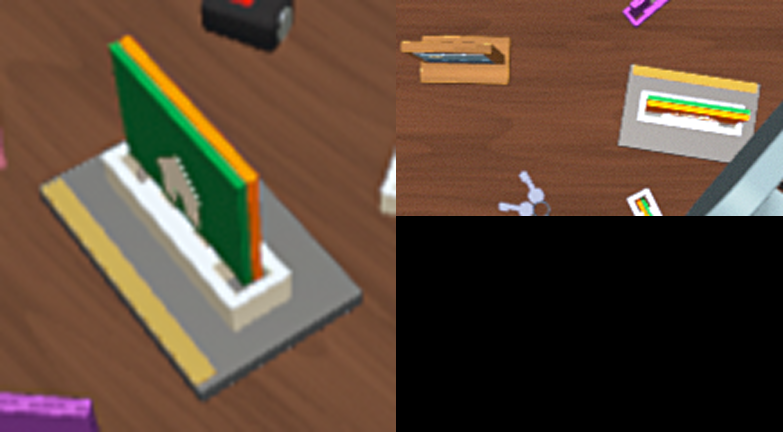

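The plate is in the same seated position as before, with corners at crop (111,45) and (259,179). Green faces the brass edge, it stands upright and square, and the picture hasn't moved.

```bash
python3 -c "
from bench import ticket
print(ticket.job_done())"
```

```text
the job is handed in; nothing more can be done
None
```

The plate is back fully home on its two pins with its green face over the brass front, released upright and square; the picture was not moved, and the job was handed in at about 12 s.

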